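Stack a bearing in the jig and hold its spray guard half open

ROBOT

A 6-joint arm with a two-finger parallel gripper is mounted at the origin on the work surface. World frame = base frame: x ahead of the robot, y to its left, z up, the work surface at z = 0. Lengths are in m, angles in rad, forces in N, time in s.
With the tool pointing down it reaches from about 0.35 to 0.975 m from the base axis. Payload 4.9 kg.
Tool frame: the origin (TCP) lies on the centre line of the jaws, within the pads' length; the fingertips stand 14 mm ahead of it and the grasp point (between the pads) lies 5 mm behind it; z points along the fingers, y is the line along which they close (so a half turn about z gives the same grasp; the last joint's range is limited). The gripper opens to 85 mm and grips with 20 to 120 N. Pads are 22 mm wide; open, the fingers measure 114 mm over their backs; the gripper's body (76 mm by 85 mm) begins 54 mm behind the grasp point. The pads swing forward as they close: fully open they stand 13 mm farther back than shut.
Start: joints at [1.009, 0.053, 1.613, -0, 1.476, -0.119], TCP at [0.268, 0.565, 0.245] pointing down, gripper open.
Joint ranges: [-3.01, 3.01], [-1.01, 2.22], [0.06, 2.58], [-1.02, 4.17], [0.09, 2.62], [-3.14, 3.14]. Speed limits (rad/s): [2.57, 2.57, 3.14, 3.14, 3.14, 3.14].

INTERFACE

Orientations are given as a unit quaternion [w, x, y, z].
In Python, from plant import * gives the robot as it stands.
- The arm moves only by the tool send_rows, never from a script. Its argument "steps" is a list of rows, each an object with "translation": the shift along the tool's x, y, z in cm, a list of three; "delta_rot": the turn, a rotation vector about the tool's x, y, z in rad, a list of three; "jaw": the finger opening in cm, from 0 to 8.54. In form: [{"translation": [dx, dy, dz], "delta_rot": [rx, ry, rz], "jaw": jaw}, ...]. A call has exactly 8 rows; each row is the pose to reach, as a shift and turn from the pose commanded when the call began, along the tool's axes at that moment; what a row does not reach only later rows make up. A row lasts 1/10 s, in which the tool goes at most 50 mm and 8.59 degrees, less where a joint would pass 70% of its speed; a pose out of reach is approached as far as the arm can. A call with a gripper value outside its range is refused whole. The fingers move at their own pace and stop on an object; the grip force is fixed at half the most. Time passes only in rows, so rows that repeat a pose let the fingers close, or fill a call up. It gives the time, the measured TCP pose, the force, the opening and the grip force at its end, in the units of the state.
- state(): the state, without advancing time (a new reading comes with each control period).
- grab_frame(name): name is "scene" or "top"; returns a dict with "pixels" (480x640x3 uint8, blue, green, red), "range_z" (480x640 float32, m along the optical axis (not along the pixel's ray), 0 where there is no reading), "fx", "fy", "cx", "cy" (pixels), "rvec" (rotation vector, rad) and "tvec" (3), from world to camera coordinates, as OpenCV has them. Camera axes: x right, y down, z forward; pixel columns grow to the right and rows downward; lengths in m; the calibration is good to about 2 mm. A picture is of the moment at which its call begins.
- job_done(): hands the job in; it is judged then, once.
The state is a dict: "time": time; "joint_pos": joint angles; "joint_vel": joint speeds; "joint_efforts": joint torques, N m; "tool_pos": TCP position; "tool_rot": TCP orientation; "contact_force": force on the tool from outside, world axes, zero at the start; "ft_torque": the same for the moment, N m; "gripper_width": opening from 0.0 (shut) to 1.0 (fully open); "grasp_force": force on a finger pad.
Only numpy, scipy, OpenCV 4.12 (cv2) and the standard library are available. Lean on these libraries where they do the work, as an engineer would, in place of code of your own. Each camera call takes 0.05 s, during which the arm holds its last target. There are 200 camera calls.

TASK

Stack the bearing squarely in the pocket between the jig's four corner guides, lowering each part gently: the body at the bottom, then the spacer ring, then the top disc with its boss upward. Then take the jig's hinged guard, which is leaning back, bring it forward over the stack and hold it steady half open, 45 degrees up from its level shut position, so that the stack can be sprayed from the near side; never let it drop shut, and leave everything else on the table alone. Finish while still holding the guard there: do not let go of it, as it would fall shut.

Things in the scene. Friction and masses are not known exactly. Their poses are not given: they have to be found in the camera images.
- bearing_body: the lowest bearing part, a plain solid aluminium cylinder with one dark band round it, 58 mm across, 30 mm tall, 0.2 kg; loose on the table at the start. Origin: centre of its underside, z up
- spacer: the spacer: a grey ring lying flat, 58 mm outer and 36 mm inner diameter, 12 mm tall. Origin: centre of its underside, z up
- top_disc: the top disc: a steel disc 58 mm across, 10 mm thick, with a small round boss (18 mm across, 6 mm tall) in the middle of its top face, 0.2 kg. Origin: centre of its underside (flat face), z up through the boss. Body, spacer and disc swap places from start to start
- jig: the jig, fixed to the table: a dark plate 12 mm thick, 230 by 150 mm. Origin: on the table under the pocket centre; x points from the pocket towards the hinge (far side), y along the hinge, z up. The plate reaches from x = -90 to 140 mm, y = -75 to 75 mm. Two hinge uprights stand at x = 95 mm, y = -66 and 66 mm, 95 mm above the table
- pocket (a point): centre of the pocket floor (the plate's top, 12 mm above the table); axes as the jig's. Four guides on the diagonals, 10 mm wide, inner faces 31 mm from the centre, reach 66 mm above the floor, tops flared: 58 mm parts have 2 mm play all round. Fingers fit down the 36 mm gaps on the x and y sides. Undersides stacked: body 0, spacer 30, disc 42 mm above the floor
- guard (a joint): guard angle in rad: 0 level (shut, over the pocket), pi/2 upright, 1.85 leaning back on its stop, where it rests at the start (it may still tip back a few degrees in the first second). Nearly frictionless, no spring: below pi/2 it falls shut, above it falls back. About 0.3 kg; some 1 N at the bar holds it at 45 degrees
- guard_bar (a point): middle of the steel grip bar at the guard's free edge: 10 mm round, parallel to the hinge, 99 mm clear between the side arms, 175 mm from the hinge axis, with a 33 mm open gap from bar to panel frame. Gripped by fingers pointing down, it turns between them. At 45 degrees it is 124 mm above and 124 mm nearer than the hinge. Guard: clear panel, aluminium frame, 113 mm wide
- guard_hinge (a point): middle of the guard's hinge axis: 95 mm along pocket x from the pocket centre, 73 mm above the pocket floor (85 mm above the table)
- screwdriver: a screwdriver, 190 mm long, lying flat; leave alone
- jar: a small closed jar, 52 mm across, 60 mm tall; leave alone. Origin: centre of its underside
- collar: a small metal collar lying flat, 24 mm across, 14 mm tall, with a 12 mm hole; leave alone. Origin: centre of its underside
- mug: a mug with a handle, 80 mm across, 90 mm tall; leave alone. Origin: centre of its underside
- tape: a roll of tape lying flat, 90 mm across, 22 mm tall; leave alone. Origin: centre of its underside

How it is judged:
On the way, in this order (a step that is already met when the one before it is completed fails the run):
1. the body stands in the pocket, let go (horizontal distance between bearing_body and pocket below 0.005 m and z of bearing_body in the frame of pocket between -0.003 and 0.003 m and (angle between bearing_body's own z axis and vertical below 0.06 rad or angle between bearing_body's own z axis and vertical above 3.08 rad) and contact force between each of the arm, the fingers and bearing_body below 0.05 N), for 0.2 s.
2. the spacer lies on the body in the pocket, let go (horizontal distance between each of bearing_body, spacer and pocket below 0.005 m and z of bearing_body in the frame of pocket between -0.003 and 0.003 m and (angle between bearing_body's own z axis and vertical below 0.06 rad or angle between bearing_body's own z axis and vertical above 3.08 rad) and z of spacer in the frame of pocket between 0.027 and 0.033 m and (angle between spacer's own z axis and vertical below 0.06 rad or angle between spacer's own z axis and vertical above 3.08 rad) and contact force between each of the arm, the fingers and spacer below 0.05 N), for 0.2 s.
3. the top disc lies on the spacer in the pocket, boss up, let go (horizontal distance between each of bearing_body, spacer, top_disc and pocket below 0.005 m and z of bearing_body in the frame of pocket between -0.003 and 0.003 m and (angle between bearing_body's own z axis and vertical below 0.06 rad or angle between bearing_body's own z axis and vertical above 3.08 rad) and z of spacer in the frame of pocket between 0.027 and 0.033 m and (angle between spacer's own z axis and vertical below 0.06 rad or angle between spacer's own z axis and vertical above 3.08 rad) and z of top_disc in the frame of pocket between 0.039 and 0.045 m and angle between top_disc's own z axis and vertical below 0.06 rad and contact force between each of the arm, the fingers and top_disc below 0.05 N), for 0.2 s.
At the end, for the whole second after the job is handed in: The three parts lie stacked in the pocket, untouched, each within 5 mm of its centre, 3 mm of its height and 0.06 rad of level, boss up; the robot alone carries the guard (over 0.3 N), at rest within 6 degrees of 45 degrees open (all of step 3 and contact force between each of the arm, the fingers, guard and bearing_body below 0.05 N and contact force between each of the arm, the fingers, guard and spacer below 0.05 N and value of joint guard between 0.675 and 0.895 rad and contact force between any of the fingers, the arm and guard above 0.3 N and velocity of joint guard between -0.1 and 0.1 rad/s and contact force between guard and top_disc below 0.05 N and contact force between guard and screwdriver below 0.05 N and contact force between guard and jar below 0.05 N and contact force between guard and collar below 0.05 N and contact force between guard and mug below 0.05 N and contact force between guard and tape below 0.05 N); the arm keeps its last pose, push and grip.
It fails at once if the guard drops (nearly) shut (value of joint guard below 0.35 rad).
It fails at once if a part is dropped into the pocket from more than about 20 mm ((horizontal distance between bearing_body and pocket below 0.02 m and linear speed of bearing_body above 0.65 m/s and contact force between each of the arm, the fingers and bearing_body below 0.05 N) or (horizontal distance between spacer and pocket below 0.02 m and linear speed of spacer above 0.65 m/s and contact force between each of the arm, the fingers and spacer below 0.05 N) or (horizontal distance between top_disc and pocket below 0.02 m and linear speed of top_disc above 0.65 m/s and contact force between each of the arm, the fingers and top_disc below 0.05 N)).
It fails at once if another thing on the table is moved by more than 20 mm (distance of any of screwdriver, jar, collar, mug, tape from where it was at the start of the episode above 0.02 m).
It also fails if it takes over 72 s, if anything falls off the work surface, if the arm or the gripper's body presses on something with over 40 N, if the wrist force passes 120 N, or if a joint passes its speed limit or range.

## Working session

There is one attempt and no reset: what is moved stays moved. The work goes in short steps, Python scripts to look and compute and a tool call to move; the robot and the scene stay as the last step left them, time stands still between calls to the robot, and variables do not carry over. Pictures are saved under pics/ and viewed, at most 10 in all, crops included, and the job is handed in when it is done.

Besides the shell and the picture viewer there is one more tool, called after "Emit:" in YAML: its name, and indented under it one key for each argument. send_rows: Moves the arm, as the interface text tells. Its arguments: {"type":"object","properties":{"steps":{"type":"array","items":{"type":"object","properties":{"translation":{"type":"array","items":{"type":"number"}},"delta_rot":{"type":"array","items":{"type":"number"}},"jaw":{"type":"number"}}}}},"required":["steps"]}

```bash
mkdir -p pics; cat > h.py <<'E'
from plant import *
import numpy as np, cv2
def cam(n):
    f=grab_frame(n); f['R']=cv2.Rodrigues(np.array(f['rvec'],float))[0]; f['t']=np.array(f['tvec'],float).ravel(); return f
def cloud(f):
    z=f['range_z'].astype(float); v,u=np.mgrid[0:480,0:640]
    P=np.stack([(u-f['cx'])/f['fx']*z,(v-f['cy'])/f['fy']*z,z],-1)
    W=(P-f['t'])@f['R']; W[z==0]=np.nan; return W
def ray(f,u,v,h):
    d=f['R'].T@np.array([(u-f['cx'])/f['fx'],(v-f['cy'])/f['fy'],1]); c=-f['R'].T@f['t']
    return c+d*(h-c[2])/d[2]
E
python3 - <<'E'
from h import *
print(state())
for n in("scene","top"):
    f=cam(n); cv2.imwrite(f'pics/{n}0.png',f['pixels']); print(n,-f['R'].T@f['t'],f['R'],f['fx'])
    np.savez(f'{n}0.npz',**f)
E
```

```text
{'time': 0.0, 'joint_pos': array([ 1.00897733e+00,  5.33538804e-02,  1.61430897e+00,  2.32081418e-05,
        1.47600632e+00, -1.19043279e-01]), 'joint_vel': array([-0.00157185, -0.00021202, -0.00068871, -0.00044564,  0.0006274 ,
        0.0011514 ]), 'joint_efforts': array([-1.34609845e-04, -3.93706441e+01, -3.70163512e+01, -1.95957437e-04,
        7.59706367e-03,  5.73591990e-06]), 'tool_pos': array([0.26747642, 0.56420713, 0.2440559 ]), 'tool_rot': array([-3.57555562e-04,  2.19584787e-01,  9.75592868e-01, -9.74816469e-04]), 'contact_force': array([0.33126775, 0.30416984, 1.17880059]), 'ft_torque': array([ 0.00579182,  0.04431853, -0.03448867]), 'grasp_force': 0.0, 'gripper_width': 0.9998101083691717}
scene [ 0.95432145 -0.61243028  0.65028841] [[ 0.81636053  0.57749291  0.00757785]
 [ 0.35616179 -0.49306499 -0.79374788]
 [-0.4546474   0.65068338 -0.6081997 ]] 442.07898356380684
top [ 0.37690192 -0.00811397  1.48399903] [[ 0.02881607 -0.99956219  0.00671283]
 [-0.99285996 -0.02939924 -0.11560619]
 [ 0.11575293 -0.00333359 -0.99327244]] 612.1708240913937
```

View pics/top0.png

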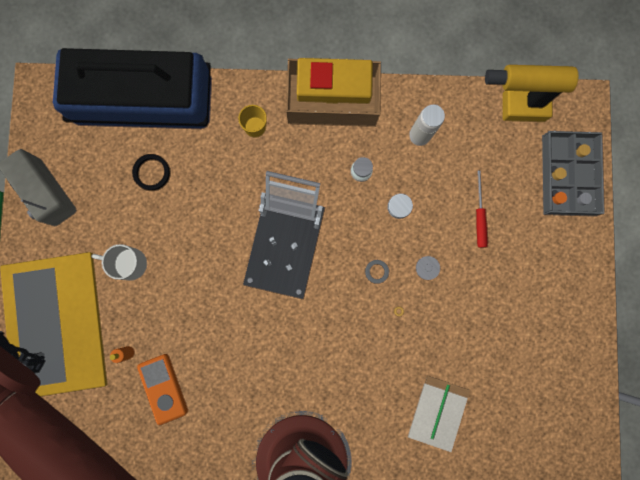

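View pics/scene0.png

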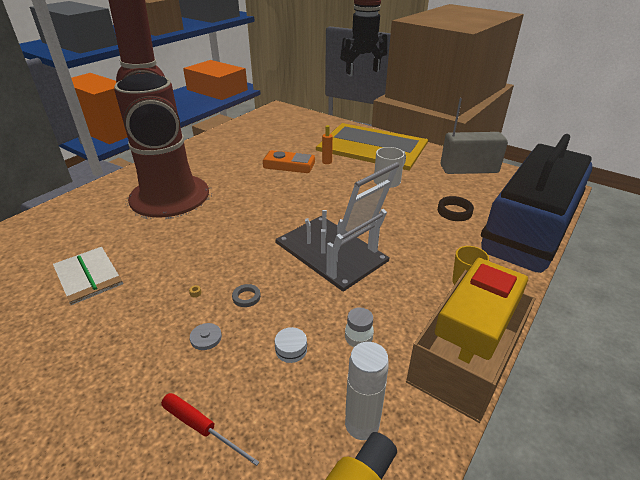

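The top view shows the jig at about (285,250), spacer (377,271), disc (428,267), body (400,206) and jar (362,169). The scene view agrees: banded body at (291,343), disc with boss up at (205,335), and guard leaning back.

```bash
python3 - <<'E'
from h import *
for n,c in(("top",dict(spacer=(377,271,.012),disc=(428,267,.01),body=(400,206,.03))),("scene",dict(spacer=(246,295,.012),disc=(205,335,.01),body=(291,343,.03)))):
    f=dict(np.load(n+'0.npz')); W=cloud(f); g=f['pixels'].astype(int)
    sat=g.max(2)-g.min(2)
    for k,(u,v,h) in c.items():
        r=24 if n=='scene' else 20
        m=np.zeros((480,640),np.uint8); m[v-r:v+r,u-r:u+r]=1
        zt=W[...,2]
        m1=(m>0)&(np.abs(zt-h)<.004)&(sat<35)
        P=W[m1]; pts=np.argwhere(m1)[:,::-1].astype(np.int32)
        Q=np.array([ray(f,a,b,h)[:2] for a,b in pts])
        (cx,cy),rad=cv2.minEnclosingCircle((Q*1000).astype(np.float32))
        e=cv2.fitEllipse(cv2.convexHull(pts.reshape(-1,1,2)))
        print(n,k,m1.sum(),'zmed',np.nanmedian(P[:,2]).round(4),'mean',Q.mean(0).round(4),'circ',round(cx,1),round(cy,1),round(rad,1),'ell',ray(f,*e[0],h).round(4))
    if n=='top':
        # jig plate
        m=(np.abs(zt-.012)<.005)&(g.max(2)<90)&(sat<30); m[:170]=0;m[310:]=0;m[:,:230]=0;m[:,340:]=0
        m=cv2.morphologyEx(m.astype(np.uint8),cv2.MORPH_OPEN,np.ones((3,3)))
        pts=np.argwhere(m>0)[:,::-1]; Q=np.array([ray(f,a,b,.012)[:2]*1000 for a,b in pts],np.float32)
        print('plate',cv2.minAreaRect(Q),cv2.boxPoints(cv2.minAreaRect(Q)))
        # guide tops / uprights: high points
        m=(W[...,2]>.045)&(W[...,2]<.3); m[:160]=0;m[310:]=0;m[:,:230]=0;m[:,340:]=0
        nn,l,s,ce=cv2.connectedComponentsWithStats(m.astype(np.uint8))
        for i in range(1,nn):
            p=W[l==i]; 
            if s[i,4]>3: print('hi',s[i,4],ce[i].round(1),p.mean(0).round(4),p[:,2].max().round(4), np.median(p[p[:,2]>p[:,2].max()-.012],0).round(4))
    cv2.imwrite(f'pics/{n}c.png',cv2.resize(f['pixels'][150:310,230:450] if n=='top' else f['pixels'][150:370,190:410],None,fx=3,fy=3,interpolation=cv2.INTER_CUBIC)[:600,:800])
E
```

```text
top spacer 178 zmed 0.0112 mean [ 0.4494 -0.1689] circ 449.1 -168.6 28.4 ell [ 0.4488 -0.1685  0.012 ]
top disc 322 zmed 0.0094 mean [ 0.4614 -0.2914] circ 461.5 -291.8 29.1 ell [ 0.4615 -0.2916  0.01  ]
top body 342 zmed 0.0296 mean [ 0.6081 -0.2205] circ 608.0 -220.9 28.8 ell [ 0.6079 -0.2208  0.03  ]
plate ((485.4317626953125, 60.65447998046875), (148.03799438476562, 187.61752319335938), 78.51637268066406) [[378.76462     6.7934113]
 [562.62634   -30.558971 ]
 [592.0989    114.51555  ]
 [408.23718   151.86794  ]]
hi 2047 [290.8 198.1] [0.5944 0.0384 0.1644] 0.2633 [0.6199 0.032  0.2562]
hi 27 [272.3 240.4] [0.5105 0.0813 0.0702] 0.0809 [0.5116 0.0815 0.0752]
hi 27 [294.  245.4] [0.5002 0.0306 0.0711] 0.0795 [0.501  0.0303 0.0744]
hi 27 [267.  262.1] [0.4597 0.0915 0.071 ] 0.0858 [0.4592 0.0934 0.0764]
hi 20 [288.8 267.3] [0.4492 0.0407 0.0744] 0.0848 [0.4475 0.0401 0.0778]
scene spacer 308 zmed 0.0117 mean [ 0.4518 -0.1696] circ 451.4 -169.1 30.0 ell [ 0.4522 -0.1698  0.012 ]
scene disc 554 zmed 0.0098 mean [ 0.4648 -0.2925] circ 464.1 -292.0 30.4 ell [ 0.4647 -0.2924  0.01  ]
scene body 664 zmed 0.0299 mean [ 0.6112 -0.2215] circ 610.9 -220.9 29.9 ell [ 0.6114 -0.2219  0.03  ]
```

View pics/topc.png

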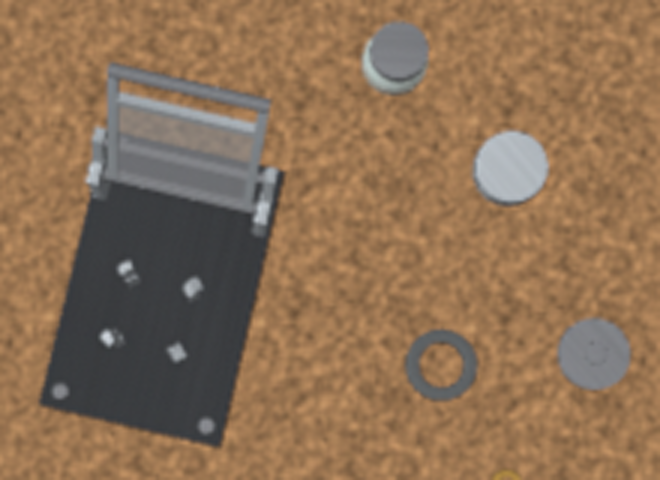

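The crop shows the jig turned by about -11.5°, with guide tops round (150,310) in the crop and a free approach to each part. Next I'll set up a move helper and check the pocket with the scene camera.

```bash
cat >> h.py <<'E'
from scipy.spatial.transform import Rotation as Ro
YJ=np.deg2rad(78.5)   # jig y heading
def tool(yaw): # tool y at heading yaw, z down
    y=np.array([np.cos(yaw),np.sin(yaw),0]); z=np.array([0,0,-1.]); return np.stack([np.cross(y,z),y,z],1)
def go(p,yaw=YJ,R=None,s=None):
    s=s or state(); q=s['tool_rot']; R0=Ro.from_quat([q[1],q[2],q[3],q[0]]).as_matrix()
    T=tool(yaw) if R is None else R
    print('tr cm',(R0.T@(np.array(p)-s['tool_pos'])*100).round(2),'rot',Ro.from_matrix(R0.T@T).as_rotvec().round(3),'z',s['tool_pos'].round(4),'F',s['contact_force'].round(1))
E
python3 - <<'E'
from h import *
f=dict(np.load('scene0.npz')); W=cloud(f)
ex=np.array([np.cos(YJ-np.pi/2),np.sin(YJ-np.pi/2)]); ey=np.array([-ex[1],ex[0]])
c=np.array([.482,.061]); d=W[...,:2]-c; X=d@ex; Y=d@ey
m=(np.abs(X)<.06)&(np.abs(Y)<.06)&(W[...,2]>.045)&(W[...,2]<.1)
n,l,s,ce=cv2.connectedComponentsWithStats(m.astype(np.uint8))
for i in range(1,n):
    if s[i,4]>3:
        p=W[l==i]; print(s[i,4],ce[i].round(),p[:,2].max().round(4),np.median(p[p[:,2]>p[:,2].max()-.01],0).round(4),np.median(X[l==i]).round(4),np.median(Y[l==i]).round(4))
for p in ([.45,.25,.30],[.61,-.22,.30],[.61,-.22,.1]): go(p)
E
```

```text
69 [324. 216.] 0.0794 [0.462  0.0934 0.0756] -0.0243 0.0261
57 [308. 225.] 0.0798 [0.4508 0.0397 0.0763] -0.0241 -0.0258
44 [339. 225.] 0.0802 [0.5145 0.0815 0.0768] 0.0268 0.0242
65 [323. 235.] 0.0795 [0.5037 0.0301 0.077 ] 0.0271 -0.0257
tr cm [-29.95 -20.58  -5.55] rot [-0.002 -0.    -0.242] z [0.2675 0.5642 0.2442] F [-0.4 -0.5 -0.3]
tr cm [-64.55 -56.2   -5.49] rot [-0.002 -0.    -0.242] z [0.2675 0.5642 0.2442] F [-0.4 -0.5 -0.3]
tr cm [-64.55 -56.16  14.51] rot [-0.002 -0.    -0.242] z [0.2675 0.5642 0.2442] F [-0.4 -0.5 -0.3]
```

Emit:
send_rows:
  steps:
    - {"translation": [-3,-2,-5.5],"delta_rot": [0,0,-0.08],"jaw": 8.5}
    - {"translation": [-6.4,-5.6,-5.5],"delta_rot": [0,0,-0.16],"jaw": 8.5}
    - {"translation": [-64.5,-56.2,-5.5],"delta_rot": [0,0,-0.242],"jaw": 8.5}
    - {"translation": [-64.5,-56.2,-5.5],"delta_rot": [0,0,-0.242],"jaw": 8.5}
    - {"translation": [-64.5,-56.2,-5.5],"delta_rot": [0,0,-0.242],"jaw": 8.5}
    - {"translation": [-64.5,-56.2,-5.5],"delta_rot": [0,0,-0.242],"jaw": 8.5}
    - {"translation": [-64.5,-56.2,-5.5],"delta_rot": [0,0,-0.242],"jaw": 8.5}
    - {"translation": [-64.5,-56.2,-5.5],"delta_rot": [0,0,-0.242],"jaw": 8.5}

```text
time: 0.9
tool_pos: [0.4184, 0.2184, 0.2987]
tool_rot: [-0.0, 0.1, 0.995, -0.0]
contact_force: [0.7, -0.2, 0.6]
gripper_width: 0.993
grasp_force: 0.0
```

```bash
python3 -c "
from h import *
go([.6095,-.221,.3]);go([.6095,-.221,.1])"
```

```text
tr cm [-27.48 -39.26  -0.13] rot [-0. -0.  0.] z [0.4184 0.2184 0.2987] F [ 0.7 -0.2  0.6]
tr cm [-27.48 -39.25  19.87] rot [-0. -0.  0.] z [0.4184 0.2184 0.2987] F [ 0.7 -0.2  0.6]
```

Emit:
send_rows:
  steps:
    - {"translation": [-27.5,-39.3,0],"delta_rot": [0,0,0],"jaw": 8.5}
    - {"translation": [-27.5,-39.3,0],"delta_rot": [0,0,0],"jaw": 8.5}
    - {"translation": [-27.5,-39.3,0],"delta_rot": [0,0,0],"jaw": 8.5}
    - {"translation": [-27.5,-39.3,0],"delta_rot": [0,0,0],"jaw": 8.5}
    - {"translation": [-27.5,-39.3,0],"delta_rot": [0,0,0],"jaw": 8.5}
    - {"translation": [-27.5,-39.3,0],"delta_rot": [0,0,0],"jaw": 8.5}
    - {"translation": [-27.5,-39.3,0],"delta_rot": [0,0,0],"jaw": 8.5}
    - {"translation": [-27.5,-39.3,0],"delta_rot": [0,0,0],"jaw": 8.5}

```text
time: 1.7
tool_pos: [0.5778, -0.1486, 0.2984]
tool_rot: [-0.0, 0.1, 0.995, 0.0]
contact_force: [0.4, -0.0, 0.6]
gripper_width: 0.995
grasp_force: 0.0
```

Emit:
send_rows:
  steps:
    - {"translation": [-2,-2.8,10],"delta_rot": [0,0,0],"jaw": 7.6}
    - {"translation": [-2,-2.8,20],"delta_rot": [0,0,0],"jaw": 7.6}
    - {"translation": [-2,-2.8,20],"delta_rot": [0,0,0],"jaw": 7.6}
    - {"translation": [-2,-2.8,20],"delta_rot": [0,0,0],"jaw": 7.6}
    - {"translation": [-2,-2.8,20],"delta_rot": [0,0,0],"jaw": 7.6}
    - {"translation": [-2,-2.8,20],"delta_rot": [0,0,0],"jaw": 7.6}
    - {"translation": [-2,-2.8,20],"delta_rot": [0,0,0],"jaw": 7.6}
    - {"translation": [-2,-2.8,20],"delta_rot": [0,0,0],"jaw": 7.6}

```text
time: 2.5
tool_pos: [0.5938, -0.1787, 0.1031]
tool_rot: [0.003, 0.1, 0.995, -0.001]
contact_force: [0.3, -1.2, 0.0]
gripper_width: 0.887
grasp_force: 0.0
```

```bash
python3 -c "
from h import *
go([.6095,-.221,.018])
f=cam('scene');cv2.imwrite('pics/s1.png',cv2.resize(f['pixels'][220:420,170:410],None,fx=3,fy=3,interpolation=cv2.INTER_CUBIC))
W=cloud(f);W=W[np.hypot(W[...,0]-.6095,W[...,1]+.221)<.08]
print(np.histogram(W[:,2],bins=np.arange(0,.2,.01)))"
```

```text
tr cm [-2.32 -3.82  8.53] rot [-0.001  0.006  0.   ] z [ 0.5938 -0.1787  0.1031] F [ 0.3 -1.2  0. ]
(array([2136,  114,  419,  325,    0,    0,    0,    0,    0,    1,   35,
         67,   68,   45,   83,  168,  256,  209,  235]), array([0.  , 0.01, 0.02, 0.03, 0.04, 0.05, 0.06, 0.07, 0.08, 0.09, 0.1 ,
       0.11, 0.12, 0.13, 0.14, 0.15, 0.16, 0.17, 0.18, 0.19]))
```

View pics/s1.png

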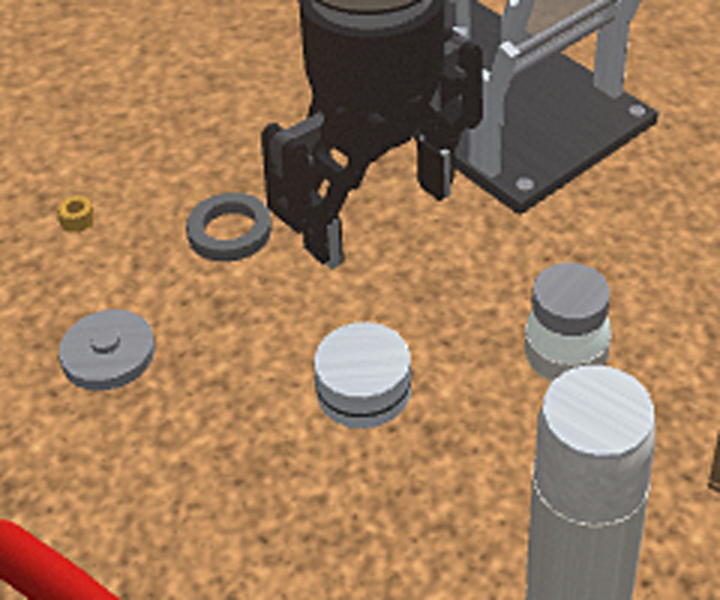

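The gripper hangs above and behind the body at crop (360,370), with its tips only about 3 mm below the TCP at this opening. Everything else is where it was.

Emit:
send_rows:
  steps:
    - {"translation": [-2.3,-3.8,2],"delta_rot": [0,0,0],"jaw": 7.4}
    - {"translation": [-2.3,-3.8,4.5],"delta_rot": [0,0,0],"jaw": 7.4}
    - {"translation": [-2.3,-3.8,7],"delta_rot": [0,0,0],"jaw": 7.4}
    - {"translation": [-2.3,-3.8,9.1],"delta_rot": [0,0,0],"jaw": 7.4}
    - {"translation": [-2.3,-3.8,9.1],"delta_rot": [0,0,0],"jaw": 7.4}
    - {"translation": [-2.3,-3.8,9.1],"delta_rot": [0,0,0],"jaw": 5.5}
    - {"translation": [-2.3,-3.8,9.1],"delta_rot": [0,0,0],"jaw": 5.2}
    - {"translation": [-2.3,-3.8,9.1],"delta_rot": [0,0,0],"jaw": 5.2}

```text
time: 3.35
tool_pos: [0.6081, -0.2204, 0.0105]
tool_rot: [0.002, 0.1, 0.995, -0.001]
contact_force: [-0.8, 0.7, 3.6]
gripper_width: 0.668
grasp_force: 64.7
```

```bash
python3 -c "
from h import *
s=state();print(s['gripper_width']*85,s['grasp_force'])
go([.6095,-.221,.012])
f=cam('scene');cv2.imwrite('pics/s2.png',cv2.resize(f['pixels'][220:420,170:410],None,fx=3,fy=3,interpolation=cv2.INTER_CUBIC))
f=cam('top')"
```

```text
56.77080997238794 64.67315196990967
tr cm [-0.15 -0.03 -0.15] rot [-0.001  0.004  0.   ] z [ 0.6081 -0.2204  0.0105] F [-0.8  0.7  3.6]
```

View pics/s2.png

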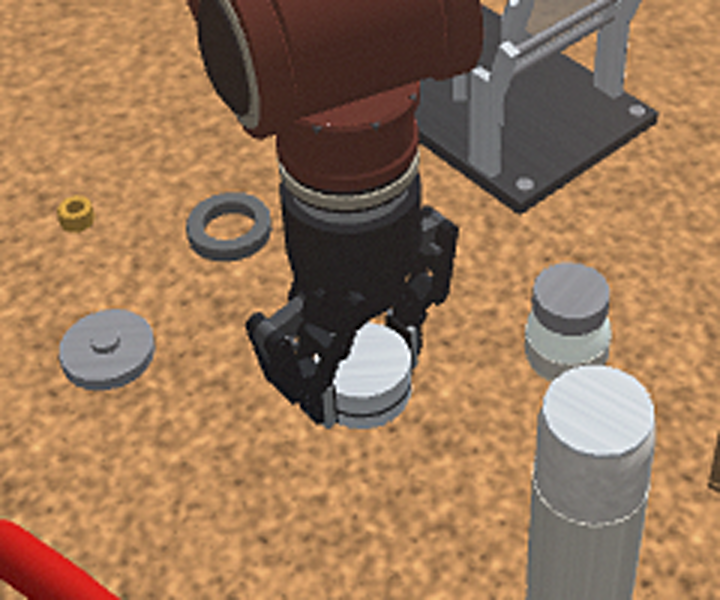

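The body sits squarely between the pads and the opening agrees with 58 mm. I'll lift it, shift nearer along jig x to clear the guard, then go across.

Emit:
send_rows:
  steps:
    - {"translation": [0,0,-3],"delta_rot": [0,0,0],"jaw": 5.2}
    - {"translation": [0,0,-8],"delta_rot": [0,0,0],"jaw": 5.2}
    - {"translation": [0,0,-13],"delta_rot": [0,0,0],"jaw": 5.2}
    - {"translation": [4.5,0,-15],"delta_rot": [0,0,0],"jaw": 5.2}
    - {"translation": [9,2,-15],"delta_rot": [0,0,0],"jaw": 5.2}
    - {"translation": [13.5,4,-15],"delta_rot": [0,0,0],"jaw": 5.2}
    - {"translation": [18.1,6,-15],"delta_rot": [0,0,0],"jaw": 5.2}
    - {"translation": [18.1,10,-15],"delta_rot": [0,0,0],"jaw": 5.2}

```text
time: 4.25
tool_pos: [0.4428, -0.0844, 0.1548]
tool_rot: [-0.003, 0.102, 0.995, 0.0]
contact_force: [1.3, -0.4, -1.3]
gripper_width: 0.668
grasp_force: 64.5
```

```bash
python3 -c "
from h import *
go([.480,.0616,.16])"
```

```text
tr cm [-0.68 15.05 -0.52] rot [-0.    -0.006 -0.004] z [ 0.4428 -0.0844  0.1548] F [ 1.3 -0.4 -1.3]
```

Emit:
send_rows:
  steps:
    - {"translation": [0,5,0],"delta_rot": [0,0,0],"jaw": 5.2}
    - {"translation": [0,9,0],"delta_rot": [0,0,0],"jaw": 5.2}
    - {"translation": [0,12,0],"delta_rot": [0,0,0],"jaw": 5.2}
    - {"translation": [0,14,0],"delta_rot": [0,0,0],"jaw": 5.2}
    - {"translation": [0,15.1,0],"delta_rot": [0,0,0],"jaw": 5.2}
    - {"translation": [0,15.1,0],"delta_rot": [0,0,0],"jaw": 5.2}
    - {"translation": [0,15.1,0],"delta_rot": [0,0,0],"jaw": 5.2}
    - {"translation": [0,15.1,0],"delta_rot": [0,0,0],"jaw": 5.2}

```text
time: 5.05
tool_pos: [0.4791, 0.0613, 0.1579]
tool_rot: [-0.0, 0.101, 0.995, -0.0]
contact_force: [0.0, -0.1, -1.1]
gripper_width: 0.662
grasp_force: 64.5
```

```bash
python3 -c "
from h import *
go([.480,.0616,.16])
f=cam('scene');cv2.imwrite('pics/s3.png',cv2.resize(f['pixels'][110:310,210:450],None,fx=3,fy=3,interpolation=cv2.INTER_CUBIC))
go([.480,.0616,.16])
"
```

```text
tr cm [-0.08  0.05 -0.21] rot [-0.    -0.    -0.001] z [0.4791 0.0613 0.1579] F [ 0.  -0.1 -1.1]
tr cm [-0.07  0.05 -0.21] rot [-0.    -0.    -0.002] z [0.4792 0.0613 0.1579] F [-0.1  0.8 -2. ]
```

View pics/s3.png

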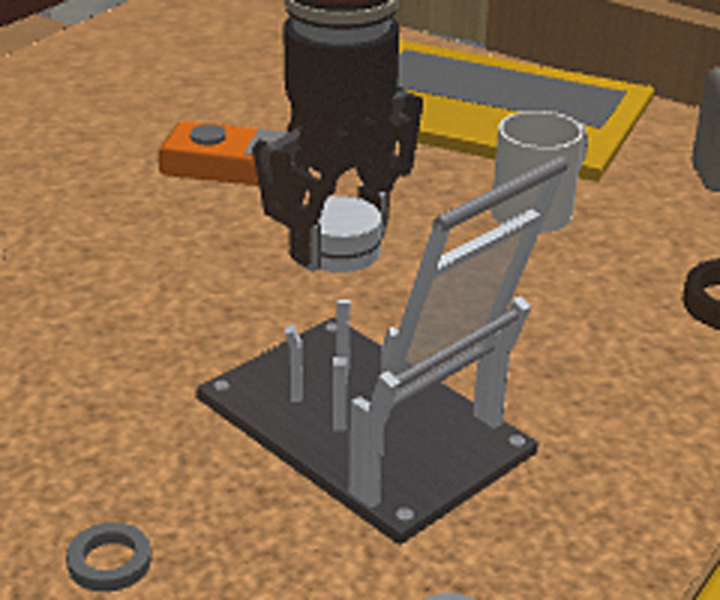

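The body hangs over the guides (crop (345,240) above guides at (320,350)), and the guard is still leaning back. Lowering now.

Emit:
send_rows:
  steps:
    - {"translation": [-0.1,0.05,3],"delta_rot": [0,0,0],"jaw": 5.2}
    - {"translation": [-0.1,0.05,5],"delta_rot": [0,0,0],"jaw": 5.2}
    - {"translation": [-0.1,0.05,6.5],"delta_rot": [0,0,0],"jaw": 5.2}
    - {"translation": [-0.1,0.05,8],"delta_rot": [0,0,0],"jaw": 5.2}
    - {"translation": [-0.1,0.05,9.5],"delta_rot": [0,0,0],"jaw": 5.2}
    - {"translation": [-0.1,0.05,10.5],"delta_rot": [0,0,0],"jaw": 5.2}
    - {"translation": [-0.1,0.05,11.5],"delta_rot": [0,0,0],"jaw": 5.2}
    - {"translation": [-0.1,0.05,12],"delta_rot": [0,0,0],"jaw": 5.2}

```text
time: 5.9
tool_pos: [0.4801, 0.0622, 0.0372]
tool_rot: [-0.0, 0.101, 0.995, -0.0]
contact_force: [-0.1, -1.0, -1.3]
gripper_width: 0.665
grasp_force: 64.5
```

```bash
python3 -c "
from h import *
go([.480,.0616,.0235])"
```

```text
tr cm [-0.01 -0.06  1.37] rot [-0.    -0.001 -0.001] z [0.4801 0.0622 0.0372] F [-0.1 -1.  -1.3]
```

Emit:
send_rows:
  steps:
    - {"translation": [0,-0.05,0.6],"delta_rot": [0,0,0],"jaw": 5.2}
    - {"translation": [0,-0.05,1.1],"delta_rot": [0,0,0],"jaw": 5.2}
    - {"translation": [0,-0.05,1.4],"delta_rot": [0,0,0],"jaw": 5.2}
    - {"translation": [0,-0.05,1.4],"delta_rot": [0,0,0],"jaw": 5.2}
    - {"translation": [0,-0.05,1.4],"delta_rot": [0,0,0],"jaw": 6.4}
    - {"translation": [0,-0.05,1.4],"delta_rot": [0,0,0],"jaw": 6.5}
    - {"translation": [0,-0.05,1.4],"delta_rot": [0,0,0],"jaw": 6.5}
    - {"translation": [0,-0.05,1.4],"delta_rot": [0,0,0],"jaw": 6.5}

```text
time: 6.7
tool_pos: [0.4806, 0.062, 0.0245]
tool_rot: [0.0, 0.1, 0.995, 0.0]
contact_force: [0.3, 0.8, -0.5]
gripper_width: 0.76
grasp_force: 0.0
```

Emit:
send_rows:
  steps:
    - {"translation": [0,0,-1],"delta_rot": [0,0,0],"jaw": 6.5}
    - {"translation": [0,0,-3],"delta_rot": [0,0,0],"jaw": 6.5}
    - {"translation": [0,0,-6],"delta_rot": [0,0,0],"jaw": 6.5}
    - {"translation": [0,0,-10],"delta_rot": [0,0,0],"jaw": 6.5}
    - {"translation": [0,0,-13],"delta_rot": [0,0,0],"jaw": 6.5}
    - {"translation": [0,-4,-13],"delta_rot": [0,0,0],"jaw": 6.5}
    - {"translation": [0,-9,-13],"delta_rot": [0,0,0],"jaw": 7.2}
    - {"translation": [0,-14,-13],"delta_rot": [0,0,0],"jaw": 7.2}

```text
time: 7.5
tool_pos: [0.4523, -0.0763, 0.1556]
tool_rot: [0.001, 0.099, 0.995, -0.0]
contact_force: [-0.1, -0.3, 0.5]
gripper_width: 0.842
grasp_force: 0.0
```

```bash
cat > chk.py <<'E'
from h import *
import sys
h=float(sys.argv[1])
ex=np.array([np.cos(YJ-np.pi/2),np.sin(YJ-np.pi/2)]); ey=np.array([-ex[1],ex[0]])
for n,c in(('top',(.480,.0612)),('scene',(.4828,.0612))):
    f=cam(n);W=cloud(f); d=W[...,:2]-c; m=(np.hypot(d[...,0],d[...,1])<.033)&(np.abs(W[...,2]-h)<.005)
    m=cv2.morphologyEx(m.astype(np.uint8),cv2.MORPH_OPEN,np.ones((3,3)))>0
    Q=np.array([ray(f,a,b,h)[:2] for a,b in np.argwhere(m)[:,::-1]])-c
    (a,b),r=cv2.minEnclosingCircle(((Q@np.stack([ex,ey],1))*1000).astype(np.float32))
    print(n,m.sum(),'z',np.median(W[m][:,2]).round(4),'off mm jig',round(a,1),round(b,1),'r',round(r,1))
    cv2.imwrite(f'pics/chk_{n}.png',cv2.resize(f['pixels'][150:310,230:450] if n=='top' else f['pixels'][110:310,210:450],None,fx=3,fy=3,interpolation=cv2.INTER_CUBIC))
E
python3 chk.py .042; python3 -c "
from h import *
go([.4485,-.1685,.15]);go([.4485,-.1685,.009])"
```

```text
top 279 z 0.0412 off mm jig 0.8 -1.0 r 28.4
scene 247 z 0.042 off mm jig 1.0 -0.5 r 30.5
tr cm [-1.52 -8.74  0.55] rot [-0.002  0.002 -0.007] z [ 0.4517 -0.0799  0.1553] F [ 1.  -0.  -0.3]
tr cm [-1.49 -8.71 14.65] rot [-0.002  0.002 -0.007] z [ 0.4517 -0.0799  0.1553] F [ 1.  -0.  -0.3]
```

Body is in the pocket within about 1 mm. Next, the spacer.

Emit:
send_rows:
  steps:
    - {"translation": [-1.7,-5,1],"delta_rot": [0,0,0],"jaw": 7.2}
    - {"translation": [-1.7,-8.8,4],"delta_rot": [0,0,0],"jaw": 7.2}
    - {"translation": [-1.7,-8.8,8],"delta_rot": [0,0,0],"jaw": 7.2}
    - {"translation": [-1.7,-8.8,10],"delta_rot": [0,0,0],"jaw": 7.0}
    - {"translation": [-1.7,-8.8,11],"delta_rot": [0,0,0],"jaw": 7.0}
    - {"translation": [-1.7,-8.8,11],"delta_rot": [0,0,0],"jaw": 7.0}
    - {"translation": [-1.7,-8.8,11],"delta_rot": [0,0,0],"jaw": 7.0}
    - {"translation": [-1.7,-8.8,11],"delta_rot": [0,0,0],"jaw": 7.0}

```text
time: 8.4
tool_pos: [0.4529, -0.1651, 0.046]
tool_rot: [0.002, 0.1, 0.995, -0.001]
contact_force: [0.2, 0.2, -0.2]
gripper_width: 0.819
grasp_force: 0.0
```

```bash
python3 -c "
from h import *
go([.450,-.169,.009])"
```

```text
tr cm [ 0.22 -0.44  3.7 ] rot [-0.001  0.003  0.001] z [ 0.4529 -0.1651  0.046 ] F [ 0.2  0.2 -0.2]
```

Emit:
send_rows:
  steps:
    - {"translation": [0.2,-0.4,1.5],"delta_rot": [0,0,0],"jaw": 6.8}
    - {"translation": [0.2,-0.4,2.5],"delta_rot": [0,0,0],"jaw": 6.8}
    - {"translation": [0.2,-0.4,3.2],"delta_rot": [0,0,0],"jaw": 6.8}
    - {"translation": [0.2,-0.4,3.7],"delta_rot": [0,0,0],"jaw": 6.8}
    - {"translation": [0.2,-0.4,3.7],"delta_rot": [0,0,0],"jaw": 6.8}
    - {"translation": [0.2,-0.4,3.7],"delta_rot": [0,0,0],"jaw": 5.4}
    - {"translation": [0.2,-0.4,3.7],"delta_rot": [0,0,0],"jaw": 5.2}
    - {"translation": [0.2,-0.4,3.7],"delta_rot": [0,0,0],"jaw": 5.2}

```text
time: 9.2
tool_pos: [0.4507, -0.1692, 0.01]
tool_rot: [0.001, 0.1, 0.995, -0.001]
contact_force: [-2.9, 1.6, 15.0]
gripper_width: 0.65
grasp_force: 66.3
```

```bash
python3 -c "
from h import *
s=state();print(s['gripper_width']*85,s['grasp_force']); p=s['tool_pos'];go([.481,.0613,.15])"
```

```text
55.232041236258276 66.32824284650269
tr cm [  1.58  23.18 -14.02] rot [-0.001  0.003  0.   ] z [ 0.4507 -0.1692  0.01  ] F [-2.9  1.6 15. ]
```

Emit:
send_rows:
  steps:
    - {"translation": [0,0,-2],"delta_rot": [0,0,0],"jaw": 5.2}
    - {"translation": [0,0,-6],"delta_rot": [0,0,0],"jaw": 5.2}
    - {"translation": [0.5,0,-11],"delta_rot": [0,0,0],"jaw": 5.2}
    - {"translation": [1.5,4,-14],"delta_rot": [0,0,0],"jaw": 5.2}
    - {"translation": [1.5,9,-14],"delta_rot": [0,0,0],"jaw": 5.2}
    - {"translation": [1.5,14,-14],"delta_rot": [0,0,0],"jaw": 5.2}
    - {"translation": [1.5,18.5,-14],"delta_rot": [0,0,0],"jaw": 5.2}
    - {"translation": [1.5,21,-14],"delta_rot": [0,0,0],"jaw": 5.2}

```text
time: 10.0
tool_pos: [0.476, 0.0435, 0.1473]
tool_rot: [0.0, 0.099, 0.995, 0.0]
contact_force: [0.1, 0.2, -0.0]
gripper_width: 0.651
grasp_force: 63.6
```

```bash
python3 -c "
from h import *
s=state();print(s['gripper_width']*85,s['grasp_force']);go([.4815,.0612,.10])"
```

```text
55.31720919606795 63.59413605183363
tr cm [-0.18  1.84  4.73] rot [0.001 0.001 0.003] z [0.476  0.0435 0.1473] F [ 0.1  0.2 -0. ]
```

Emit:
send_rows:
  steps:
    - {"translation": [-0.2,1.2,0],"delta_rot": [0,0,0],"jaw": 5.2}
    - {"translation": [-0.2,2.0,1],"delta_rot": [0,0,0],"jaw": 5.2}
    - {"translation": [-0.2,2.0,2.5],"delta_rot": [0,0,0],"jaw": 5.2}
    - {"translation": [-0.2,2.0,4],"delta_rot": [0,0,0],"jaw": 5.2}
    - {"translation": [-0.2,2.0,4.2],"delta_rot": [0,0,0],"jaw": 5.2}
    - {"translation": [-0.2,2.0,4.2],"delta_rot": [0,0,0],"jaw": 5.2}
    - {"translation": [-0.2,2.0,4.2],"delta_rot": [0,0,0],"jaw": 5.2}
    - {"translation": [-0.2,2.0,4.2],"delta_rot": [0,0,0],"jaw": 5.2}

```text
time: 10.8
tool_pos: [0.4824, 0.0593, 0.1057]
tool_rot: [0.001, 0.101, 0.995, 0.0]
contact_force: [-0.3, -0.6, -0.2]
gripper_width: 0.651
grasp_force: 63.6
```

```bash
python3 chk.py .107; python3 -c "
from h import *
s=state();print(s['gripper_width']*85,s['grasp_force']);go([.4815,.0612,.054])"
```

```text
55.117011575400845 63.604023680090904
tr cm [0.13 0.16 5.18] rot [ 0.     0.001 -0.   ] z [0.4824 0.0594 0.1058] F [ 0.5  0.  -0.3]Traceback (most recent call last):
  File "chk.py", line 8, in <module>
    Q=np.array([ray(f,a,b,h)[:2] for a,b in np.argwhere(m)[:,::-1]])-c
      ~~~~~~~~~~~~~~~~~~~~~~~~~~~~~~~~~~~~~~~~~~~~~~~~~~~~~~~~~~~~~~^~
ValueError: operands could not be broadcast together with shapes (0,) (2,)
```

View pics/chk_scene.png

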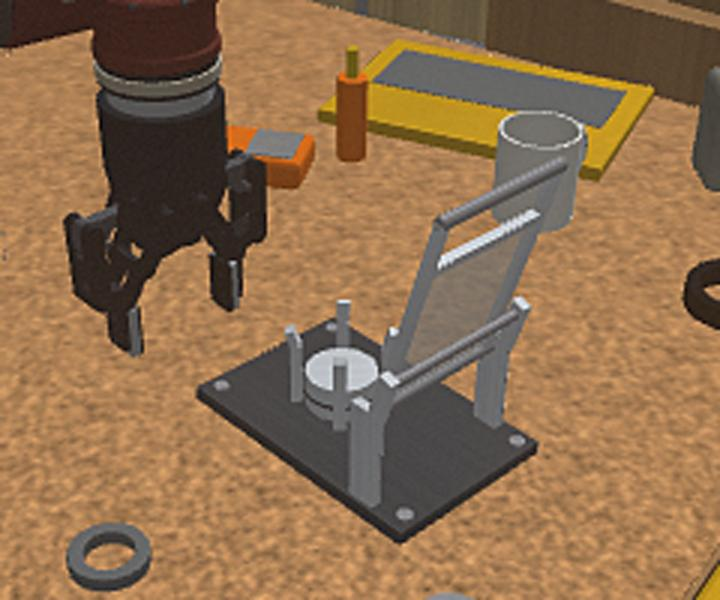

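This picture is from before the spacer grasp: it shows the body seated among the guides at (340,370). The steady grip force shows the spacer is held, so I'll lower it.

Emit:
send_rows:
  steps:
    - {"translation": [0.1,0.15,0.5],"delta_rot": [0,0,0],"jaw": 5.2}
    - {"translation": [0.1,0.15,1.5],"delta_rot": [0,0,0],"jaw": 5.2}
    - {"translation": [0.1,0.15,2.5],"delta_rot": [0,0,0],"jaw": 5.2}
    - {"translation": [0.1,0.15,3.2],"delta_rot": [0,0,0],"jaw": 5.2}
    - {"translation": [0.1,0.15,3.8],"delta_rot": [0,0,0],"jaw": 5.2}
    - {"translation": [0.1,0.15,4.3],"delta_rot": [0,0,0],"jaw": 5.2}
    - {"translation": [0.1,0.15,4.7],"delta_rot": [0,0,0],"jaw": 5.2}
    - {"translation": [0.1,0.15,4.7],"delta_rot": [0,0,0],"jaw": 5.2}

```text
time: 11.65
tool_pos: [0.4808, 0.0613, 0.0574]
tool_rot: [-0.001, 0.1, 0.995, -0.0]
contact_force: [0.3, 0.6, 0.2]
gripper_width: 0.65
grasp_force: 63.6
```

```bash
python3 -c "
from h import *
s=state();print(s['gripper_width']*85,s['grasp_force']);go([.4815,.0612,.053])"
```

```text
55.21210632712506 63.60516306012869
tr cm [-0.07  0.    0.44] rot [-0.    -0.001 -0.   ] z [0.4808 0.0613 0.0574] F [0.3 0.6 0.2]
```

Emit:
send_rows:
  steps:
    - {"translation": [-0.05,0,0.3],"delta_rot": [0,0,0],"jaw": 5.2}
    - {"translation": [-0.05,0,0.5],"delta_rot": [0,0,0],"jaw": 5.2}
    - {"translation": [-0.05,0,0.5],"delta_rot": [0,0,0],"jaw": 5.2}
    - {"translation": [-0.05,0,0.5],"delta_rot": [0,0,0],"jaw": 6.0}
    - {"translation": [-0.05,0,0.5],"delta_rot": [0,0,0],"jaw": 6.4}
    - {"translation": [-0.05,0,0.5],"delta_rot": [0,0,0],"jaw": 6.5}
    - {"translation": [-0.05,0,0.5],"delta_rot": [0,0,0],"jaw": 6.5}
    - {"translation": [-0.05,0,0.5],"delta_rot": [0,0,0],"jaw": 6.5}

```text
time: 12.45
tool_pos: [0.4817, 0.0612, 0.0531]
tool_rot: [0.0, 0.1, 0.995, -0.0]
contact_force: [-0.1, -0.6, 0.2]
gripper_width: 0.762
grasp_force: 0.0
```

Emit:
send_rows:
  steps:
    - {"translation": [0,0,-1],"delta_rot": [0,0,0],"jaw": 6.5}
    - {"translation": [0,0,-3],"delta_rot": [0,0,0],"jaw": 6.5}
    - {"translation": [0,0,-6],"delta_rot": [0,0,0],"jaw": 6.5}
    - {"translation": [0,-1,-10],"delta_rot": [0,0,0],"jaw": 6.5}
    - {"translation": [0,-6,-10],"delta_rot": [0,0,0],"jaw": 6.5}
    - {"translation": [0,-11,-10],"delta_rot": [0,0,0],"jaw": 6.5}
    - {"translation": [0,-16,-10],"delta_rot": [0,0,0],"jaw": 7.0}
    - {"translation": [0,-21,-10],"delta_rot": [0,0,0],"jaw": 7.0}

```text
time: 13.25
tool_pos: [0.4394, -0.1463, 0.1543]
tool_rot: [0.001, 0.1, 0.995, -0.0]
contact_force: [1.5, -0.9, -0.1]
gripper_width: 0.819
grasp_force: 0.0
```

```bash
python3 chk.py .054; python3 -c "
from h import *
go([.463,-.292,.05])"
```

```text
top 180 z 0.0531 off mm jig 0.3 -1.4 r 28.6
scene 201 z 0.0537 off mm jig -0.4 -2.4 r 30.8
tr cm [ -5.29 -13.42  10.48] rot [-0.002  0.002 -0.008] z [ 0.4389 -0.1495  0.1544] F [0.2 1.3 0.5]
```

Emit:
send_rows:
  steps:
    - {"translation": [-2,-5,0],"delta_rot": [0,0,0],"jaw": 7.0}
    - {"translation": [-4,-9,3],"delta_rot": [0,0,0],"jaw": 7.0}
    - {"translation": [-5.4,-13.3,6],"delta_rot": [0,0,0],"jaw": 7.0}
    - {"translation": [-5.4,-13.3,9],"delta_rot": [0,0,0],"jaw": 7.0}
    - {"translation": [-5.4,-13.3,10.5],"delta_rot": [0,0,0],"jaw": 7.0}
    - {"translation": [-5.4,-13.3,10.5],"delta_rot": [0,0,0],"jaw": 7.0}
    - {"translation": [-5.4,-13.3,10.5],"delta_rot": [0,0,0],"jaw": 7.0}
    - {"translation": [-5.4,-13.3,10.5],"delta_rot": [0,0,0],"jaw": 7.0}

```text
time: 14.15
tool_pos: [0.4675, -0.2855, 0.0503]
tool_rot: [0.002, 0.1, 0.995, -0.001]
contact_force: [-0.7, 0.3, -0.2]
gripper_width: 0.821
grasp_force: 0.0
```

```bash
python3 -c "
from h import *
go([.463,-.292,.0105])"
```

```text
tr cm [ 0.33 -0.72  3.98] rot [-0.002  0.003  0.001] z [ 0.4675 -0.2855  0.0503] F [-0.7  0.3 -0.2]
```

Emit:
send_rows:
  steps:
    - {"translation": [0.3,-0.7,1.5],"delta_rot": [0,0,0],"jaw": 6.8}
    - {"translation": [0.3,-0.7,2.6],"delta_rot": [0,0,0],"jaw": 6.8}
    - {"translation": [0.3,-0.7,3.4],"delta_rot": [0,0,0],"jaw": 6.8}
    - {"translation": [0.3,-0.7,3.95],"delta_rot": [0,0,0],"jaw": 6.8}
    - {"translation": [0.3,-0.7,3.95],"delta_rot": [0,0,0],"jaw": 6.8}
    - {"translation": [0.3,-0.7,3.95],"delta_rot": [0,0,0],"jaw": 5.4}
    - {"translation": [0.3,-0.7,3.95],"delta_rot": [0,0,0],"jaw": 5.2}
    - {"translation": [0.3,-0.7,3.95],"delta_rot": [0,0,0],"jaw": 5.2}

```text
time: 14.95
tool_pos: [0.4628, -0.2926, 0.0101]
tool_rot: [0.001, 0.1, 0.995, -0.001]
contact_force: [-1.8, 0.8, 6.2]
gripper_width: 0.65
grasp_force: 66.3
```

```bash
python3 -c "
from h import *
s=state();print(s['gripper_width']*85,s['grasp_force']);go(s['tool_pos']+np.array([.0186,.3531,.14]))"
```

```text
55.26563822136401 66.26740729505215
tr cm [  5.19  34.96 -14.04] rot [-0.001  0.002  0.   ] z [ 0.4628 -0.2926  0.0101] F [-1.8  0.8  6.2]
```

Emit:
send_rows:
  steps:
    - {"translation": [0,0,-2],"delta_rot": [0,0,0],"jaw": 5.2}
    - {"translation": [0,0,-6],"delta_rot": [0,0,0],"jaw": 5.2}
    - {"translation": [1.5,1,-10.5],"delta_rot": [0,0,0],"jaw": 5.2}
    - {"translation": [3,4,-14],"delta_rot": [0,0,0],"jaw": 5.2}
    - {"translation": [5,8.5,-14],"delta_rot": [0,0,0],"jaw": 5.2}
    - {"translation": [5,13.5,-14],"delta_rot": [0,0,0],"jaw": 5.2}
    - {"translation": [5,18.5,-14],"delta_rot": [0,0,0],"jaw": 5.2}
    - {"translation": [5,22,-14],"delta_rot": [0,0,0],"jaw": 5.2}

```text
time: 15.75
tool_pos: [0.4563, -0.0637, 0.1482]
tool_rot: [0.0, 0.1, 0.995, 0.0]
contact_force: [0.6, -0.7, -2.0]
gripper_width: 0.649
grasp_force: 64.3
```

```bash
python3 -c "
from h import *
s=state();print(s['gripper_width']*85,s['grasp_force']);go([.4815,.062,.12])"
```

```text
55.17257867072925 64.31548833847046
tr cm [ 0.02 12.82  2.83] rot [ 0.001 -0.     0.001] z [ 0.4563 -0.0637  0.1482] F [ 0.6 -0.7 -2. ]
```

Emit:
send_rows:
  steps:
    - {"translation": [0,5,0],"delta_rot": [0,0,0],"jaw": 5.2}
    - {"translation": [0,9,0],"delta_rot": [0,0,0],"jaw": 5.2}
    - {"translation": [0,11.5,0.5],"delta_rot": [0,0,0],"jaw": 5.2}
    - {"translation": [0,12.8,1.5],"delta_rot": [0,0,0],"jaw": 5.2}
    - {"translation": [0,12.8,2.5],"delta_rot": [0,0,0],"jaw": 5.2}
    - {"translation": [0,12.8,2.8],"delta_rot": [0,0,0],"jaw": 5.2}
    - {"translation": [0,12.8,2.8],"delta_rot": [0,0,0],"jaw": 5.2}
    - {"translation": [0,12.8,2.8],"delta_rot": [0,0,0],"jaw": 5.2}

```text
time: 16.55
tool_pos: [0.4822, 0.058, 0.1204]
tool_rot: [-0.0, 0.101, 0.995, -0.0]
contact_force: [0.1, -0.1, -2.0]
gripper_width: 0.646
grasp_force: 64.3
```

```bash
python3 -c "
from h import *
go([.4813,.062,.067])"
```

```text
tr cm [0.17 0.37 5.34] rot [-0.    -0.    -0.002] z [0.4822 0.058  0.1204] F [ 0.1 -0.1 -2. ]
```

Emit:
send_rows:
  steps:
    - {"translation": [0.15,0.37,0.3],"delta_rot": [0,0,0],"jaw": 5.2}
    - {"translation": [0.15,0.37,1.5],"delta_rot": [0,0,0],"jaw": 5.2}
    - {"translation": [0.15,0.37,2.5],"delta_rot": [0,0,0],"jaw": 5.2}
    - {"translation": [0.15,0.37,3.3],"delta_rot": [0,0,0],"jaw": 5.2}
    - {"translation": [0.15,0.37,4],"delta_rot": [0,0,0],"jaw": 5.2}
    - {"translation": [0.15,0.37,4.6],"delta_rot": [0,0,0],"jaw": 5.2}
    - {"translation": [0.15,0.37,5],"delta_rot": [0,0,0],"jaw": 5.2}
    - {"translation": [0.15,0.37,5],"delta_rot": [0,0,0],"jaw": 5.2}

```text
time: 17.35
tool_pos: [0.4811, 0.063, 0.0698]
tool_rot: [-0.001, 0.1, 0.995, -0.0]
contact_force: [0.2, 0.2, -2.1]
gripper_width: 0.648
grasp_force: 64.3
```

```bash
python3 -c "
from h import *
go([.4813,.062,.065])"
```

```text
tr cm [-0.04 -0.09  0.48] rot [-0.    -0.001 -0.   ] z [0.4811 0.063  0.0698] F [ 0.2  0.2 -2.1]
```

Emit:
send_rows:
  steps:
    - {"translation": [0,-0.1,0.3],"delta_rot": [0,0,0],"jaw": 5.2}
    - {"translation": [0,-0.1,0.52],"delta_rot": [0,0,0],"jaw": 5.2}
    - {"translation": [0,-0.1,0.52],"delta_rot": [0,0,0],"jaw": 5.2}
    - {"translation": [0,-0.1,0.52],"delta_rot": [0,0,0],"jaw": 6.0}
    - {"translation": [0,-0.1,0.52],"delta_rot": [0,0,0],"jaw": 6.4}
    - {"translation": [0,-0.1,0.52],"delta_rot": [0,0,0],"jaw": 6.5}
    - {"translation": [0,-0.1,0.52],"delta_rot": [0,0,0],"jaw": 6.5}
    - {"translation": [0,-0.1,0.52],"delta_rot": [0,0,0],"jaw": 6.5}

```text
time: 18.15
tool_pos: [0.4814, 0.062, 0.0655]
tool_rot: [0.0, 0.1, 0.995, 0.0]
contact_force: [-0.1, -1.1, 0.8]
gripper_width: 0.763
grasp_force: 0.0
```

Emit:
send_rows:
  steps:
    - {"translation": [0,0,-0.7],"delta_rot": [0,0,0],"jaw": 6.5}
    - {"translation": [0,0,-2],"delta_rot": [0,0,0],"jaw": 6.5}
    - {"translation": [0,0,-5],"delta_rot": [0,0,0],"jaw": 6.5}
    - {"translation": [0,0,-10],"delta_rot": [0,0,0],"jaw": 6.5}
    - {"translation": [3,-4,-14],"delta_rot": [0,0,0],"jaw": 6.5}
    - {"translation": [4,-9,-17],"delta_rot": [0,0,0],"jaw": 6.0}
    - {"translation": [4,-13,-20],"delta_rot": [0,0,0],"jaw": 5.0}
    - {"translation": [4,-13,-23],"delta_rot": [0,0,0],"jaw": 5.0}

```text
time: 18.95
tool_pos: [0.4141, -0.059, 0.2961]
tool_rot: [-0.001, 0.101, 0.995, -0.0]
contact_force: [1.3, -0.3, -0.2]
gripper_width: 0.584
grasp_force: 0.0
```

```bash
cat > bar.py <<'E'
from h import *
ex=np.array([np.cos(YJ-np.pi/2),np.sin(YJ-np.pi/2)]); ey=np.array([-ex[1],ex[0]])
for n,c in(('top',(.480,.0612)),('scene',(.4828,.0612))):
    f=cam(n); W=cloud(f); d=W[...,:2]-c; X=d@ex; Y=d@ey; Z=W[...,2]
    m=(X>.03)&(X<.19)&(np.abs(Y)<.045)&(Z>.10)&(Z<.29)
    p=np.stack([X[m],Y[m],Z[m]],1); t=p[p[:,2]>np.percentile(p[:,2],99)-.012]
    a=np.arctan2(p[:,2]-.085,.095-p[:,0]); r=np.hypot(p[:,2]-.085,.095-p[:,0])
    b=np.abs(r-.175)<.012
    print(n,'top pts',len(t),np.median(t,0).round(4),'bar',b.sum(),np.median(p[b],0).round(4),'angle',np.median(a[b]).round(3),'rmax',np.percentile(r,99).round(4))
go([.60,.033,.30],yaw=YJ-np.pi/2)
E
python3 chk.py .064; python3 bar.py
```

```text
top 237 z 0.0633 off mm jig 0.7 -0.6 r 27.8
scene 277 z 0.0641 off mm jig 0.4 -0.2 r 31.5
top top pts 216 [ 0.1427 -0.0003  0.256 ] bar 216 [ 0.1427 -0.0003  0.256 ] angle 1.841 rmax 0.1818
scene top pts 203 [ 0.1447 -0.002   0.2567] bar 203 [ 0.1447 -0.002   0.2567] angle 1.855 rmax 0.1806
tr cm [-16.14  12.59  -0.14] rot [0.003 0.004 1.569] z [ 0.4166 -0.0579  0.2979] F [-0.5 -0.2 -1.4]
```

View pics/chk_scene.png

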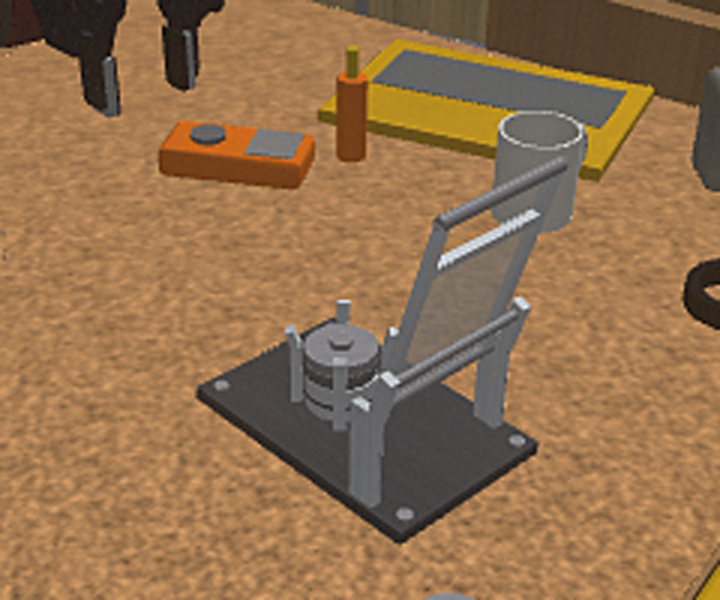

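All three parts are stacked squarely with the boss up (crop (342,340)), and the bar is at jig x ≈ 143 mm, z ≈ 0.253 m. I'll turn the hand and go above the bar.

Emit:
send_rows:
  steps:
    - {"translation": [0,2,-3.3],"delta_rot": [0,0,0.14],"jaw": 5.0}
    - {"translation": [0,4,-4],"delta_rot": [0,0,0.28],"jaw": 5.0}
    - {"translation": [-2,7,-4],"delta_rot": [0,0,0.42],"jaw": 5.0}
    - {"translation": [-4,10,-4],"delta_rot": [0,0,0.56],"jaw": 5.0}
    - {"translation": [-7,13,-4],"delta_rot": [0,0,0.7],"jaw": 5.0}
    - {"translation": [-10,13,-4],"delta_rot": [0,0,0.84],"jaw": 5.0}
    - {"translation": [-13,13,-4],"delta_rot": [0,0,0.98],"jaw": 5.0}
    - {"translation": [-15,13,-4],"delta_rot": [0,0,1.12],"jaw": 5.0}

```text
time: 19.95
tool_pos: [0.5899, 0.0413, 0.3328]
tool_rot: [-0.002, 0.615, 0.789, -0.001]
contact_force: [-0.5, 0.5, -0.1]
gripper_width: 0.588
grasp_force: 0.0
```

```bash
python3 -c "
from h import *
go([.6205,.0335,.33],yaw=YJ-np.pi/2);print(state()['joint_pos'])"
```

```text
tr cm [-1.5   2.78  0.27] rot [-0.004 -0.     0.447] z [0.5899 0.0413 0.3328] F [-0.5  0.5 -0.1]
[-5.59851509e-02 -6.15916097e-02  1.58265942e+00  2.40478123e-06
  1.62441603e+00 -3.02235961e-01]
```

Emit:
send_rows:
  steps:
    - {"translation": [-0.7,1.2,0.2],"delta_rot": [0,0,0.14],"jaw": 5.0}
    - {"translation": [-1.5,2.7,0.2],"delta_rot": [0,0,0.28],"jaw": 5.0}
    - {"translation": [-1.5,2.7,0.2],"delta_rot": [0,0,0.4],"jaw": 5.0}
    - {"translation": [-1.5,2.7,0.2],"delta_rot": [0,0,0.447],"jaw": 5.0}
    - {"translation": [-1.5,2.7,1],"delta_rot": [0,0,0.447],"jaw": 5.0}
    - {"translation": [-1.5,2.7,1.5],"delta_rot": [0,0,0.447],"jaw": 5.0}
    - {"translation": [-1.5,2.7,2],"delta_rot": [0,0,0.447],"jaw": 5.0}
    - {"translation": [-1.5,2.7,2],"delta_rot": [0,0,0.447],"jaw": 5.0}

```text
time: 20.75
tool_pos: [0.6182, 0.0325, 0.3134]
tool_rot: [-0.001, 0.773, 0.634, -0.001]
contact_force: [0.2, 0.1, -0.4]
gripper_width: 0.588
grasp_force: 0.0
```

```bash
python3 -c "
from h import *
go([.6210,.0334,.253],yaw=YJ-np.pi/2)
f=cam('scene');cv2.imwrite('pics/s5.png',cv2.resize(f['pixels'][60:260,230:470],None,fx=3,fy=3,interpolation=cv2.INTER_CUBIC))"
```

```text
tr cm [0.14 0.27 6.04] rot [-0.003  0.     0.004] z [0.6182 0.0325 0.3134] F [ 0.2  0.1 -0.4]
```

View pics/s5.png

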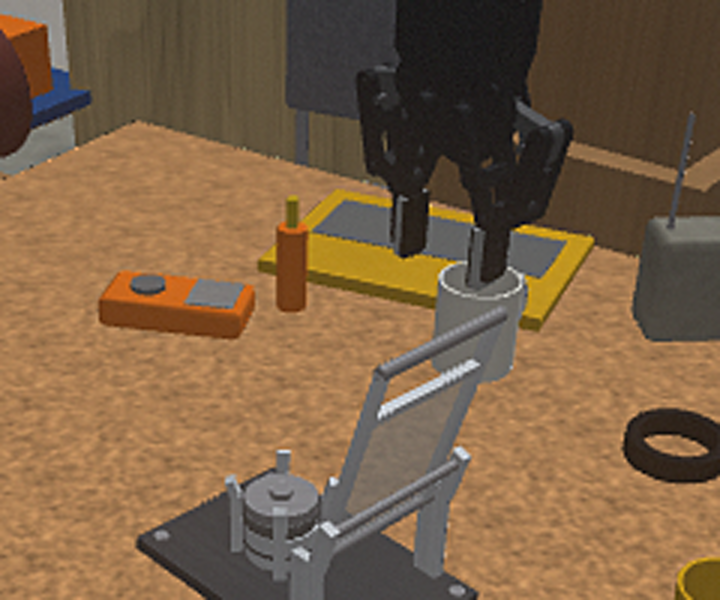

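The open fingers are centred above the bar (crop (440,340)), one on each side. I'll go down and close.

Emit:
send_rows:
  steps:
    - {"translation": [0.1,0.2,1.5],"delta_rot": [0,0,0],"jaw": 5.0}
    - {"translation": [0.1,0.2,3],"delta_rot": [0,0,0],"jaw": 5.0}
    - {"translation": [0.1,0.2,4.5],"delta_rot": [0,0,0],"jaw": 5.0}
    - {"translation": [0.1,0.2,5.7],"delta_rot": [0,0,0],"jaw": 5.0}
    - {"translation": [0.1,0.2,6],"delta_rot": [0,0,0],"jaw": 4.0}
    - {"translation": [0.1,0.2,6],"delta_rot": [0,0,0],"jaw": 3.0}
    - {"translation": [0.1,0.2,6],"delta_rot": [0,0,0],"jaw": 2.0}
    - {"translation": [0.1,0.2,6],"delta_rot": [0,0,0],"jaw": 1.4}

```text
time: 21.6
tool_pos: [0.6216, 0.0328, 0.2565]
tool_rot: [0.001, 0.773, 0.634, 0.001]
contact_force: [-0.8, -0.0, -0.1]
gripper_width: 0.165
grasp_force: 0.0
```

Emit:
send_rows:
  steps:
    - {"translation": [0,0,0],"delta_rot": [0,0,0],"jaw": 1.0}
    - {"translation": [0,0,0],"delta_rot": [0,0,0],"jaw": 0.6}
    - {"translation": [0,0,0],"delta_rot": [0,0,0],"jaw": 0.4}
    - {"translation": [0,0,0],"delta_rot": [0,0,0],"jaw": 0.4}
    - {"translation": [0,0,0],"delta_rot": [0,0,0],"jaw": 0.4}
    - {"translation": [0,0,0],"delta_rot": [0,0,0],"jaw": 0.4}
    - {"translation": [0,0,0],"delta_rot": [0,0,0],"jaw": 0.4}
    - {"translation": [0,0,0],"delta_rot": [0,0,0],"jaw": 0.4}

```text
time: 22.4
tool_pos: [0.6207, 0.033, 0.2565]
tool_rot: [-0.0, 0.773, 0.634, -0.0]
contact_force: [-5.0, 0.6, 4.4]
gripper_width: 0.091
grasp_force: 58.7
```

```bash
python3 bar.py; python3 - <<'E'
from h import *
s=state();print(s['gripper_width']*85,s['grasp_force'])
c=np.array([.4813,.0618]);p=s['tool_pos'];ex=np.array([np.cos(YJ-np.pi/2),np.sin(YJ-np.pi/2)])
x=(p[:2]-c)@ex; th=np.arctan2(p[2]-.085,.095-x); print('jig x',x,'ang',th,'r',np.hypot(p[2]-.085,.095-x))
E
```

```text
top top pts 41 [ 0.1414 -0.0276  0.2561] bar 41 [ 0.1414 -0.0276  0.2561] angle 1.833 rmax 0.1802
scene top pts 131 [ 0.137  -0.0088  0.2852] bar 264 [ 0.1451 -0.0084  0.2568] angle 1.858 rmax 0.2113
tr cm [-0.4  -2.04 -4.35] rot [-0.001 -0.     0.004] z [0.6207 0.033  0.2565] F [-5.4  0.8  4.4]
7.420114660405855 58.740532994270325
jig x 0.14236790978215844 ang 1.8403007599808707 r 0.17790510921736283
```

The bar is gripped (58.7 N). I'll bring it forward along the hinge arc, first to about 77°.

Emit:
send_rows:
  steps:
    - {"translation": [0,-1.1,-0.27],"delta_rot": [0,0,0],"jaw": 0.4}
    - {"translation": [0,-2.5,-0.5],"delta_rot": [0,0,0],"jaw": 0.4}
    - {"translation": [0,-3.9,-0.63],"delta_rot": [0,0,0],"jaw": 0.4}
    - {"translation": [0,-5.1,-0.65],"delta_rot": [0,0,0],"jaw": 0.4}
    - {"translation": [0,-6.3,-0.58],"delta_rot": [0,0,0],"jaw": 0.4}
    - {"translation": [0,-7.5,-0.42],"delta_rot": [0,0,0],"jaw": 0.4}
    - {"translation": [0,-8.6,-0.22],"delta_rot": [0,0,0],"jaw": 0.4}
    - {"translation": [0,-8.6,-0.22],"delta_rot": [0,0,0],"jaw": 0.4}

```text
time: 23.3
tool_pos: [0.5358, 0.0504, 0.2588]
tool_rot: [-0.0, 0.773, 0.634, 0.001]
contact_force: [-1.7, 2.9, 6.7]
gripper_width: 0.083
grasp_force: 62.9
```

```bash
cat > ang.py <<'E'
from h import *
s=state();print(s['gripper_width']*85,s['grasp_force'],s['contact_force'].round(1),s['tool_pos'])
c=np.array([.4813,.0618]);p=s['tool_pos'];ex=np.array([np.cos(YJ-np.pi/2),np.sin(YJ-np.pi/2)])
x=(p[:2]-c)@ex; z=p[2]-.003; th=np.arctan2(z-.085,.095-x); print('jig x',x,'ang',th,'r',np.hypot(z-.085,.095-x))
for t in np.linspace(th,.785,8)[1:]: print(round(t,3),'y',round(100*(.095-.175*np.cos(t)-x),2),'z',round(-100*(.085+.175*np.sin(t)-z),2))
E
python3 ang.py
```

```text
7.073083289274786 62.91336536407471 [-1.7  2.9  6.7] [0.53579109 0.05043991 0.25880492]
jig x 0.0556620009579861 ang 1.3444339905235225 r 0.1752763502450985
1.265 y -1.34 z 0.39
1.185 y -2.66 z 0.87
1.105 y -3.93 z 1.45
1.025 y -5.15 z 2.13
0.945 y -6.32 z 2.9
0.865 y -7.42 z 3.76
0.785 y -8.45 z 4.71
```

Emit:
send_rows:
  steps:
    - {"translation": [0,-1.3,0.4],"delta_rot": [0,0,0],"jaw": 0.4}
    - {"translation": [0,-2.6,0.87],"delta_rot": [0,0,0],"jaw": 0.4}
    - {"translation": [0,-3.9,1.45],"delta_rot": [0,0,0],"jaw": 0.4}
    - {"translation": [0,-5.1,2.13],"delta_rot": [0,0,0],"jaw": 0.4}
    - {"translation": [0,-6.3,2.9],"delta_rot": [0,0,0],"jaw": 0.4}
    - {"translation": [0,-7.0,3.4],"delta_rot": [0,0,0],"jaw": 0.4}
    - {"translation": [0,-7.4,3.75],"delta_rot": [0,0,0],"jaw": 0.4}
    - {"translation": [0,-7.4,3.75],"delta_rot": [0,0,0],"jaw": 0.4}

```text
time: 24.1
tool_pos: [0.4628, 0.0653, 0.2197]
tool_rot: [-0.002, 0.773, 0.634, -0.0]
contact_force: [-4.2, 4.5, 5.3]
gripper_width: 0.081
grasp_force: 65.8
```

```bash
python3 ang.py; python3 - <<'E'
from h import *
ex=np.array([np.cos(YJ-np.pi/2),np.sin(YJ-np.pi/2)]); ey=np.array([-ex[1],ex[0]])
for n,c in(('top',(.480,.0612)),('scene',(.4828,.0612))):
    f=cam(n); W=cloud(f); d=W[...,:2]-c; X=d@ex; Y=d@ey; Z=W[...,2]
    m=(X>-.06)&(X<.11)&(np.abs(Y)>.045)&(np.abs(Y)<.057)&(Z>.10)&(Z<.24)
    a=np.arctan2(Z[m]-.085,.095-X[m]); r=np.hypot(Z[m]-.085,.095-X[m]); k=(r>.1)&(r<.185)
    print(n,k.sum(),np.percentile(a[k],[10,50,90]).round(3))
    if n=='scene': cv2.imwrite('pics/s6.png',cv2.resize(f['pixels'][110:310,210:450],None,fx=3,fy=3,interpolation=cv2.INTER_CUBIC))
E
```

```text
6.8996946775216665 65.769864320755 [-4.2  4.5  5.3] [0.46275257 0.06525029 0.21971229]
jig x -0.018862964986939776 ang 0.8579543057789327 r 0.17410600922582448
0.848 y -0.2 z 0.05
0.837 y -0.33 z 0.17
0.827 y -0.47 z 0.3
0.816 y -0.6 z 0.42
0.806 y -0.73 z 0.55
0.795 y -0.86 z 0.67
0.785 y -0.99 z 0.8Traceback (most recent call last):
  File "<stdin>", line 7, in <module>
    return _quantile_unchecked(
        a, q, axis, out, overwrite_input, method, keepdims, weights)
    return _ureduce(a,
                    func=_quantile_ureduce_func,
    ...<5 lines>...
                    overwrite_input=overwrite_input,
                    method=method)
    r = func(a, **kwargs)
    result = _quantile(arr,
                       quantiles=q,
    ...<2 lines>...
                       out=out,
                       weights=wgt)
    slices_having_nans = np.isnan(arr[-1, ...])
                                  ~~~^^^^^^^^^
IndexError: index -1 is out of bounds for axis 0 with size 0
```

Emit:
send_rows:
  steps:
    - {"translation": [0,-0.3,0.15],"delta_rot": [0,0,0],"jaw": 0.4}
    - {"translation": [0,-0.5,0.35],"delta_rot": [0,0,0],"jaw": 0.4}
    - {"translation": [0,-0.7,0.55],"delta_rot": [0,0,0],"jaw": 0.4}
    - {"translation": [0,-0.9,0.7],"delta_rot": [0,0,0],"jaw": 0.4}
    - {"translation": [0,-0.9,0.75],"delta_rot": [0,0,0],"jaw": 0.4}
    - {"translation": [0,-0.9,0.75],"delta_rot": [0,0,0],"jaw": 0.4}
    - {"translation": [0,-0.9,0.75],"delta_rot": [0,0,0],"jaw": 0.4}
    - {"translation": [0,-0.9,0.75],"delta_rot": [0,0,0],"jaw": 0.4}

```text
time: 24.95
tool_pos: [0.4553, 0.0668, 0.2128]
tool_rot: [-0.001, 0.773, 0.634, 0.001]
contact_force: [-2.6, 6.6, 4.4]
gripper_width: 0.085
grasp_force: 65.6
```

```bash
python3 ang.py|head -2; python3 - <<'E'
from h import *
ex=np.array([np.cos(YJ-np.pi/2),np.sin(YJ-np.pi/2)]); ey=np.array([-ex[1],ex[0]])
f=cam('scene'); cv2.imwrite('pics/s6.png',cv2.resize(f['pixels'][110:310,210:450],None,fx=3,fy=3,interpolation=cv2.INTER_CUBIC))
W=cloud(f); d=W[...,:2]-(.4828,.0612); X=d@ex; Y=d@ey; Z=W[...,2]
for lo,hi in((-.06,-.045),(.03,.06),(-.045,-.012)):
    m=(X>-.06)&(X<.11)&(Y>lo)&(Y<hi)&(Z>.10)&(Z<.24)
    a=np.arctan2(Z[m]-.085,.095-X[m]); r=np.hypot(Z[m]-.085,.095-X[m]); k=(r>.08)&(r<.185)
    if k.sum(): print(lo,k.sum(),np.percentile(a[k],[10,50,90]).round(3))
E
```

```text
7.207705900140289 65.62102675437927 [-2.6  6.6  4.4] [0.45525575 0.0667921  0.21281182]
jig x -0.02651667158475448 ang 0.7987744193546579 r 0.17419613128546074
-0.06 268 [0.782 0.82  0.839]
0.03 413 [0.795 0.82  0.838]
-0.045 427 [0.795 0.814 0.83 ]
```

View pics/s6.png

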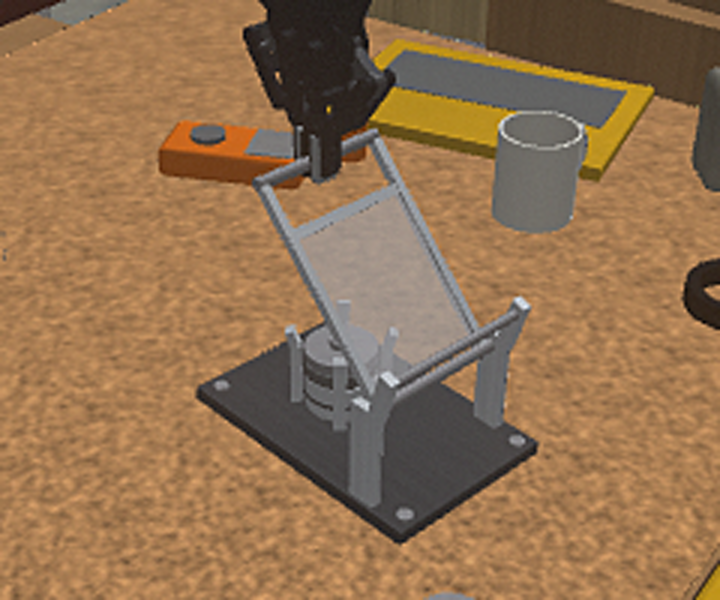

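The guard is held by the bar at about 0.80 rad, near 45°, and the stack below is untouched. Handing in.

```bash
python3 -c "
from h import *
print(np.abs(state()['joint_vel']).max()); print(job_done())"
```

```text
0.0023507416435036782
the job is handed in; nothing more can be done
None
```

I handed the job in with the bearing stacked in the pocket (body, spacer, top disc boss up, each within about 2 mm of centre) and the guard still held at about 0.80 rad (46°); `job_done()` returned no verdict, so I don't know how it was judged.

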